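# Shut down the shuttle table and set its stop collars

### The job

Shut the shuttle table down and set it for tomorrow's run. Before you touch any figure or collar, swing the isolator handle to off so that its padlock hole lines up with the hole in the fixed lug; then move every cat figure from the bed into the wooden crate, all standing upright, and slide both stop collars along the guide bar so that each is exactly in line with its own pointer (left collar to left mark, right to right). Leave the isolator off and lined up, and leave the jar, the bowl and the brush alone.

Things in the scene. Friction and masses are not known exactly. Their poses are not given: they have to be found in the camera images.
- bed_c (a point): middle of the shuttle table's steel bed, on its floor, 51 mm above the bench: an open tray 180 mm (x) by 360 mm (y), rim top 75 mm above the bench, on a green fixed machine base 240 x 390 mm. x points away from the robot, y along the machine (to the robot's left); turned a little from start to start
- bar_mid (a point): middle of the guide bar, on its axis, 80 mm above the bench: a round steel bar 20 mm thick, 380 mm long along its y (the machine's y), between two end brackets 105 mm high; it lies 160 mm from the bed's middle, on the robot's side
- collar_left_lug (a point): the left stop collar: a dark steel ring 44 mm across and 30 mm wide on the bar, with an upright square lug on top, 24 x 24 mm, from 102 to 138 mm above the bench, and a fine bright line round its middle. This point is the middle of the lug, above the collar's centre, 122 mm above the bench; axes as the bar's. It only slides along the bar
- collar_right_lug (a point): the right stop collar, the same in all respects as the left one
- collar_left (a joint): where the left collar sits along the bar, in m from the bar's middle, + to the machine's +y (left), range 0 to 0.178. It drags with about 2.5 N and stays where it is left
- collar_right (a joint): the same for the right collar, range -0.178 to 0 (negative to the right)
- mark_left_tip (a point): the left mark: a fixed brass clip on the scale strip under the bar, on the robot's side, with a pointer 4 mm wide and 46 mm long across the bar's direction (top 56 mm above the bench). This point is on the pointer's line, on top, 35 mm from the bar; y is the bar's y. The left collar is set when its centre is in line with the pointer (no offset along y)
- mark_right_tip (a point): the right mark, of the same make, for the right collar
- isolator_c (a point): the isolator, a fixed grey box 140 x 140 mm, 55 mm high: this point is its centre on the bench and lies below the handle's hinge (vertical axis); it stands left or right of the machine and may be turned
- handle_grip (a point): middle of the isolator handle's lever, 60 mm out from the hinge and 95 mm above the bench; its y axis points outward along the lever. The black lever is 20 mm wide and reaches 82 mm out, from 64 to 108 mm above the bench, above the box; beyond it is a flat ear 6 mm thick with the padlock hole
- handle_hole (a point): centre of the 11 mm padlock hole in the handle's ear, 100 mm from the hinge, 70 mm above the bench
- lug_hole (a point): centre of the 11 mm padlock hole in the fixed steel lug that sticks out of the isolator box on its -x side, 100 mm from the hinge, 61 mm above the bench, just under the ear's path
- handle (a joint): angle of the isolator handle in rad, growing anticlockwise seen from above; 0 is on, 1.571 is off with the holes in line; it can run past, to 1.9. It turns stiffly (0.22 N m) and stays where it is left
- crate_c (a point): an open wooden crate fixed to the bench, 250 mm (x) by 180 mm (y) outside, 45 mm high, walls 8 mm, floor about 8 mm thick: this point is the centre of its underside, x and y along its sides; it stands on the other side of the machine from the isolator
- figure_1_c (a point): a white bisque seated-cat figure standing on the bed, round: 85 mm tall with its ears, 57 mm across at the base, 46 mm across from 32 to 76 mm above its foot; about 0.16 kg. This point is on its upright axis 42 mm above its foot; z up when it stands. Three to five of the five figures are present
- figure_2_c (a point): another such figure, or absent
- figure_3_c (a point): another such figure, or absent
- figure_4_c (a point): another such figure, or absent
- figure_5_c (a point): another such figure, or absent
- jar_c (a point): bystander: a glass jar beyond the machine on the right, 64 mm across, 100 mm high; point at mid-height
- bowl_c (a point): bystander: a white bowl beyond the machine on the left, 90 mm across, 50 mm high; point at mid-height
- brush_c (a point): bystander: a brush 170 mm long lying beyond the machine; this point is on it, at its body's origin

How it is judged (in metres and radians):
On the way:
1. the isolator is off with its padlock holes in line (horizontal distance between handle_hole and lug_hole below 0.004 m), for 0.2 s.
At the end, for the whole second after the job is handed in: The padlock holes of handle and lug are in line within 4 mm; every figure present stands upright (within 0.15 rad) on the crate's floor, at rest; each collar's centre is in line with its own pointer within 4 mm along the bar (horizontal distance between handle_hole and lug_hole below 0.004 m and x of figure_1_c in the frame of crate_c between -0.095 and 0.095 m and y of figure_1_c in the frame of crate_c between -0.06 and 0.06 m and z of each of figure_1_c, figure_2_c, figure_3_c, figure_4_c, figure_5_c in the frame of crate_c below 0.065 m and angle between each of figure_1_c, figure_2_c, figure_3_c, figure_4_c, figure_5_c's own z axis and vertical below 0.15 rad and linear speed of each of figure_1, figure_2, figure_3, figure_4, figure_5 below 0.03 m/s and x of figure_2_c in the frame of crate_c between -0.095 and 0.095 m and y of figure_2_c in the frame of crate_c between -0.06 and 0.06 m and x of figure_3_c in the frame of crate_c between -0.095 and 0.095 m and y of figure_3_c in the frame of crate_c between -0.06 and 0.06 m and x of figure_4_c in the frame of crate_c between -0.095 and 0.095 m and y of figure_4_c in the frame of crate_c between -0.06 and 0.06 m and x of figure_5_c in the frame of crate_c between -0.095 and 0.095 m and y of figure_5_c in the frame of crate_c between -0.06 and 0.06 m and y of collar_left_lug in the frame of mark_left_tip between -0.004 and 0.004 m and y of collar_right_lug in the frame of mark_right_tip between -0.004 and 0.004 m and velocity of joint each of collar_left, collar_right below 0.02 m/s and velocity of joint handle below 0.02 rad/s); the robot touches nothing.
It fails at once if a figure or a collar is handled before the isolator is off (value of joint handle below 1.4 rad and (contact force between the fingers and figure_1 above 1 N or contact force between the fingers and figure_2 above 1 N or contact force between the fingers and figure_3 above 1 N or contact force between the fingers and figure_4 above 1 N or contact force between the fingers and figure_5 above 1 N or contact force between the fingers and collar_left above 1 N or contact force between the fingers and collar_right above 1 N)).
It fails at once if the jar, the bowl or the brush is disturbed (moved more than 30 mm) (distance of any of jar_c, bowl_c, brush_c from where it was at the start of the episode above 0.03 m).
Of figure_1, figure_2, figure_3, figure_4, figure_5 only 3 to 5 are there at a start; the rules pass over those that are not, and their reading is None.
At some moment in a run one of figure_1, figure_2, figure_3, figure_4, figure_5 may be knocked a few centimetres aside while the robot is not near it.
It also fails if it takes over 210 s, if anything falls off the work surface, if the arm or the gripper's body presses on something with over 40 N, if the wrist force passes 120 N, or if a joint passes its speed limit or range.

### The arm

A 6-joint arm with a two-finger parallel gripper is mounted at the origin on the work surface. World frame = base frame: x ahead of the robot, y to its left, z up, the work surface at z = 0. Lengths are in m, angles in degrees, forces in N, time in s.
With the tool pointing down it reaches from about 0.35 to 0.85 m from the base axis. Payload 8.1 kg.
Tool frame: the origin (TCP) lies at the very end of the fingers, on their centre line; the grasp point (between the pads) lies 19 mm behind it; y points along the fingers, x is the direction in which the jaws open and shut, and the axes are right-handed (so a half turn about y gives the same grasp; the last joint's range is limited). The gripper opens to 85 mm and grips with 20 to 120 N. Pads are 22 mm wide; open, the fingers measure 114 mm over their backs; the gripper's body (76 mm by 85 mm) begins 54 mm behind the grasp point. The pads swing forward as they close: fully open they stand 13 mm farther back than shut.
Start: joints at [-68.892, 7.471, 85.268, -0, 87.261, -4.893], TCP at [0.263, -0.539, 0.231] pointing down, gripper open.
Joint ranges: [-169.43, 169.43], [-51.17, 129.36], [1.28, 143.12], [-76.62, 256.62], [0, 156.53], [-152.29, 152.29]. Speed limits (degrees/s): [136.94, 136.94, 159.86, 180, 180, 180].

### API

Orientations are given as a 3x3 rotation matrix whose columns are the frame's x, y, z axes.
In Python, from plant import env, kinematics, viewer, status gives the robot as it stands. Calls block until the motion is done:
- env.move_to(position, orientation): joint-space move of the TCP to a pose.
- env.move_linear(position, feed=0.15, rot=None, max_force=None): straight line of the TCP; rot=None keeps the orientation; feed is the mean speed in m/s. With max_force (N) it stops when the force on the tool has changed by that much, and returns True; else False.
- env.goto_joints(angles): joint-space move.
- env.grip(opening): finger opening in m; the grip force is fixed at half the most; returns when the fingers have stopped.
- env.pause(seconds).
- kinematics.ik(position, orientation): joint angles nearest the present ones, or None.
- viewer.capture(name): name is "side" or "top"; returns a dict with "image" (384x512x3 uint8, red, green, blue), "z_map" (384x512 float32, m along the optical axis (not along the pixel's ray), 0 where there is no reading), "camera_matrix" (3x3 intrinsics, pixels), "R" (3x3) and "t" (3): a world point X has camera coordinates R X + t. Camera axes: x right, y down, z forward; pixel columns grow to the right and rows downward; lengths in m; the calibration is good to about 2 mm. A picture is of the moment at which its call begins.
A pose or a line that the arm cannot do raises env.Unreachable and nothing moves.
- env.job_done(): hands the job in, once; it reports no verdict.
Readings, each from a call of its own:
- status.current_clock(): time.
- status.current_qpos(): joint angles.
- status.current_qd(): joint speeds.
- status.current_joint_torque(): joint torques, N m.
- status.current_tool_pos(): TCP position.
- status.current_tcp_rot(): TCP orientation.
- status.current_force(): force on the tool from outside, world axes, zero at the start.
- status.current_torque(): the same for the moment, N m.
- status.current_grip_width(): finger opening in m.
Only numpy, scipy, OpenCV 4.12 (cv2) and the standard library are available. Lean on these libraries where they do the work, as an engineer would, in place of code of your own. Each camera call takes 0.05 s, during which the arm holds its last target.

## Working session

There is one attempt and no reset: what is moved stays moved. The work goes in short steps, each a Python script; the robot and the scene stay as the last script left them, time stands still between calls to the robot, and variables do not carry over. Pictures are saved under pics/ and viewed, and the job is handed in when it is done.

```bash
ls; mkdir -p pics; python3 - <<'E'
from plant import env, kinematics, viewer, status
import cv2,numpy as np
for n in("top","side"):
    c=viewer.capture(n); cv2.imwrite(f"pics/{n}0.png",cv2.resize(c["image"][:,:,::-1],(800,600),interpolation=cv2.INTER_CUBIC))
    np.savez(f"{n}0.npz",**c)
    print(n,c["camera_matrix"].round(1).tolist(),c["R"].round(3).tolist(),c["t"].round(3), (-c["R"].T@c["t"]).round(3))
print(status.current_clock(),status.current_tcp_rot().round(3) if hasattr(status.current_tcp_rot(),'round') else status.current_tcp_rot())
E
```

```text
pics
top [[422.4, 0.0, 253.7], [0.0, 422.4, 193.2], [0.0, 0.0, 1.0]] [[-0.0, -1.0, 0.0], [-0.993, 0.0, -0.12], [0.12, -0.0, -0.993]] [0.047 0.593 1.186] [0.446 0.048 1.249]
side [[365.8, 0.0, 255.7], [0.0, 365.8, 187.6], [0.0, 0.0, 1.0]] [[0.996, -0.084, 0.016], [-0.053, -0.75, -0.659], [0.068, 0.656, -0.752]] [-0.57   0.103  1.039] [ 0.503 -0.652  0.858]
0.1 [[ 0.438 -0.001  0.899]
 [-0.899  0.002  0.438]
 [-0.002 -1.     0.   ]]
```

View pics/top0.png

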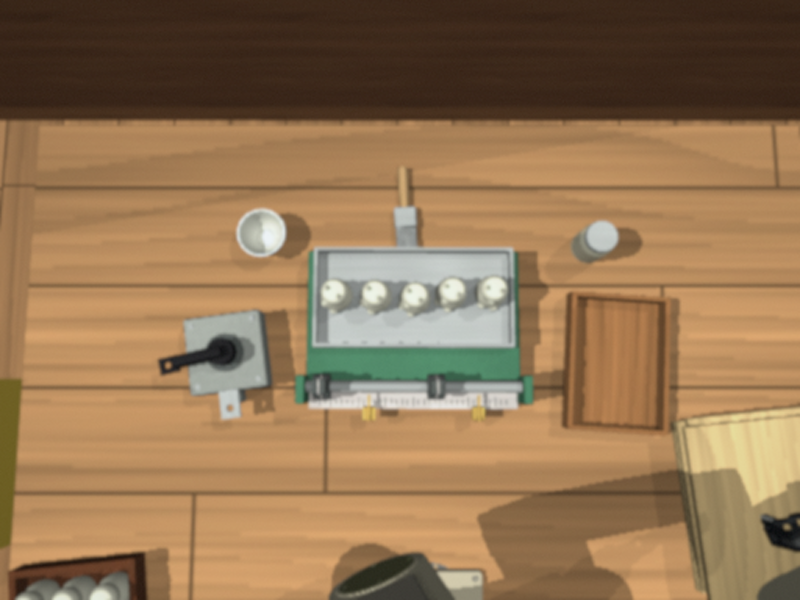

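View pics/side0.png

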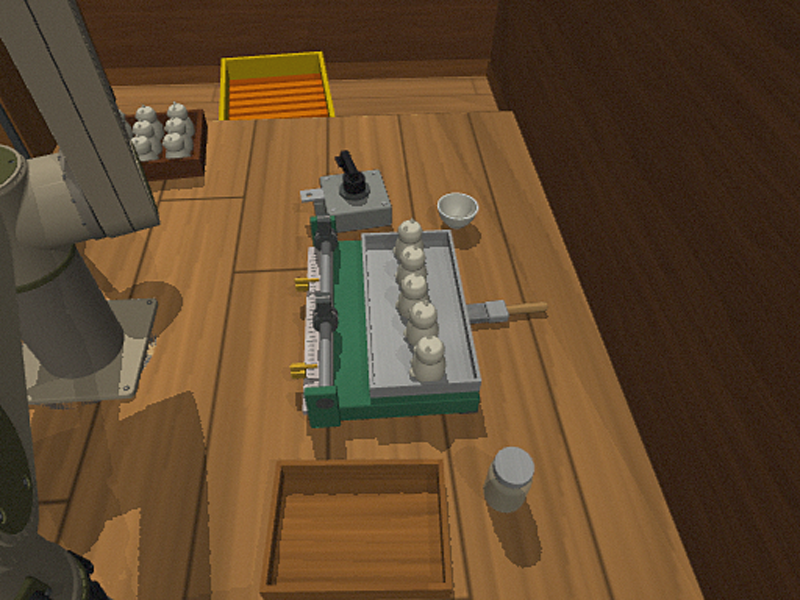

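```bash
cat > H.py <<'E'
import cv2,numpy as np
def load(n): return dict(np.load(n))
def crop(c,u0,v0,u1,v1,f,name):
    im=c["image"][v0:v1,u0:u1,::-1]; im=cv2.resize(im,None,fx=f,fy=f,interpolation=cv2.INTER_CUBIC)
    for u in range((u0+9)//10*10,u1,10):
        x=int((u-u0+.5)*f); cv2.line(im,(x,0),(x,6),(0,0,255),1); cv2.putText(im,str(u),(x-8,16),0,.33,(255,0,255),1)
    for v in range((v0+9)//10*10,v1,10):
        y=int((v-v0+.5)*f); cv2.line(im,(0,y),(6,y),(0,0,255),1); cv2.putText(im,str(v),(8,y+4),0,.33,(255,0,255),1)
    cv2.imwrite("pics/"+name,im)
def onz(c,u,v,z):   # world point on plane z through pixel
    K,R,t=c["camera_matrix"],c["R"],c["t"]; C=-R.T@t
    d=R.T@np.linalg.solve(K,np.array([u,v,1.])); return C+d*(z-C[2])/d[2]
def proj(c,X):
    p=c["camera_matrix"]@(c["R"]@np.asarray(X,float)+c["t"]); return p[:2]/p[2]
def tri(obs):  # list of (c,u,v)
    A=[];b=[]
    for c,u,v in obs:
        C=-c["R"].T@c["t"]; d=c["R"].T@np.linalg.solve(c["camera_matrix"],np.array([u,v,1.])); d/=np.linalg.norm(d)
        M=np.eye(3)-np.outer(d,d); A.append(M); b.append(M@C)
    A=np.vstack(A);b=np.hstack(b); X=np.linalg.lstsq(A,b,rcond=None)[0]; return X,np.linalg.norm(A@X-b)
def cloud(c):
    z=c["z_map"]; v,u=np.indices(z.shape); P=np.linalg.solve(c["camera_matrix"],np.stack([u*z,v*z,z]).reshape(3,-1))
    W=(c["R"].T@(P-c["t"][:,None])).T.reshape(*z.shape,3).copy(); W[z==0]=np.nan; return W
E
python3 - <<'E'
from H import *
t=load("top0.npz");s=load("side0.npz")
crop(t,95,190,180,275,8,"t_iso.png"); crop(t,185,225,345,275,5,"t_bar.png"); crop(t,195,155,335,225,5,"t_bed.png"); crop(t,355,180,435,280,6,"t_crate.png")
crop(s,185,90,260,150,10,"s_iso.png"); crop(s,180,130,310,275,4,"s_bed.png")
E
```

```text
(no output)
```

View pics/t_iso.png

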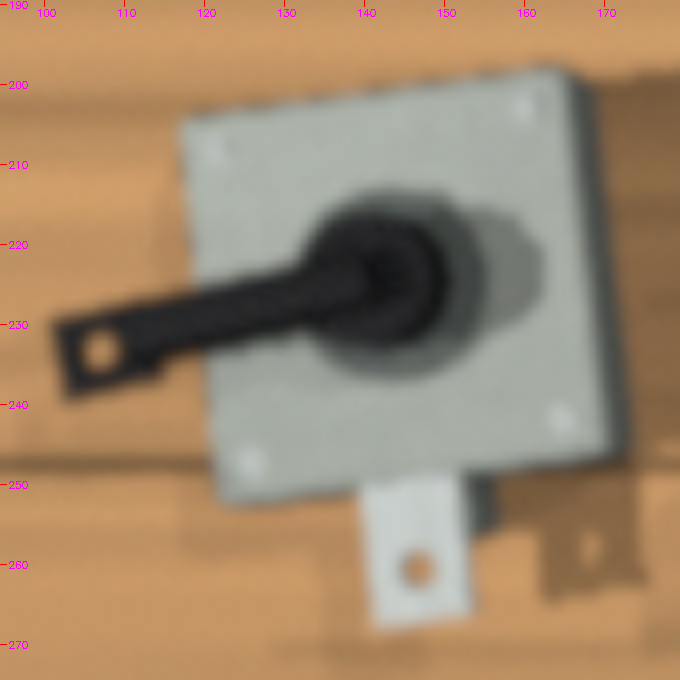

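View pics/t_bar.png

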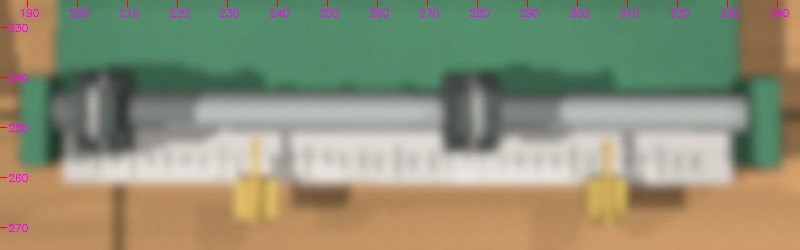

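View pics/t_bed.png

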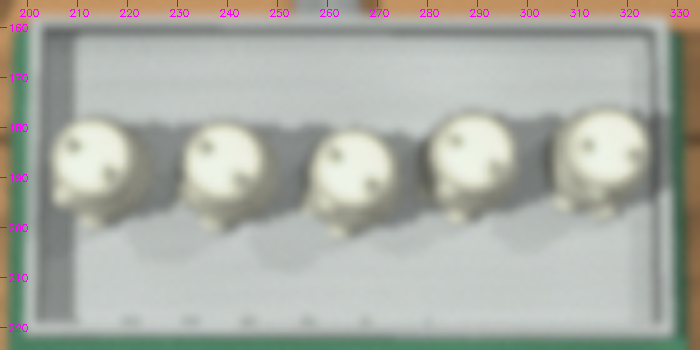

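View pics/t_crate.png

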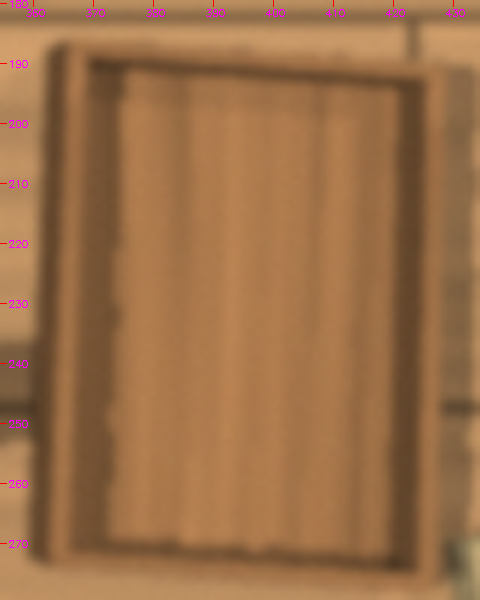

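View pics/s_iso.png

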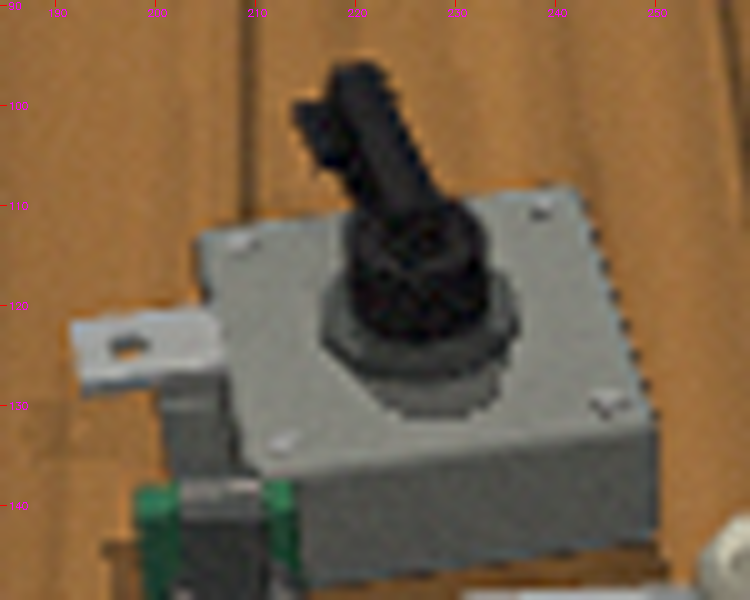

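View pics/s_bed.png

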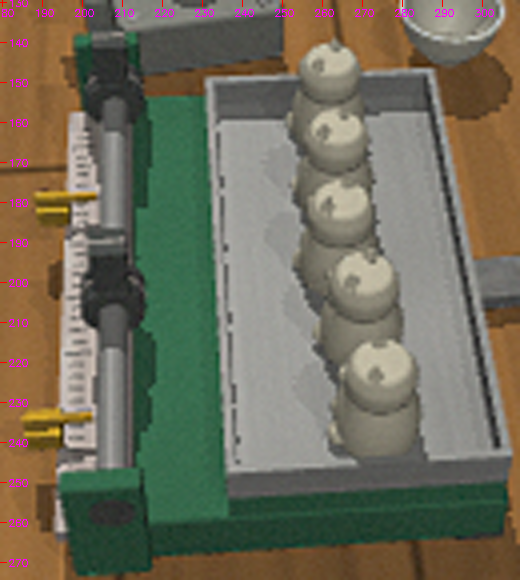

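```bash
python3 - <<'E'
from H import *
np.set_printoptions(precision=4,suppress=True)
t=load("top0.npz");s=load("side0.npz")
W=cloud(t);V=cloud(s)
cor=np.array([onz(t,u,v,.055) for u,v in[(117.3,204.5),(164.5,198.7),(170,246.5),(122,252)]])
print("box",cor,cor.mean(0))
lh=onz(t,146.3,260.5,.061); hh=onz(t,106.7,233.3,.07); print("lughole",lh,"handlehole",hh)
print("tri lug",tri([(t,146.3,260.5),(s,197.3,124)]))
h=cor.mean(0)
for a in(lh,hh): d=a-h; print("r",np.hypot(*d[:2]),"ang",np.degrees(np.arctan2(d[1],d[0])))
# bar
print("marks top",onz(t,235.3,257,.056),onz(t,305.3,257,.056))
print("marks side",onz(s,197,179,.056),onz(s,196,233.7,.056))
print("collars top z.138",onz(t,204,246,.138),onz(t,280,246,.138))
print("bed rim",[onz(t,u,v,.075) for u,v in[(203,160),(328.5,160),(328,221),(202.5,221.5)]])
print("figures top .12:",[onz(t,u,v,.125) for u,v in[(213,186),(239,186),(265,188),(289,185),(315.3,184.5)]])
cr=np.array([onz(t,u,v,.045) for u,v in[(363,187.5),(426,192.3),(426.5,276),(361.5,272.5)]])
print("crate",cr,cr.mean(0))
# depth stats: highest in regions
def top(u0,v0,u1,v1,C=W):
    p=C[v0:v1,u0:u1].reshape(-1,3); p=p[~np.isnan(p[:,2])]; return p
for nm,b in dict(handle=(105,215,150,240),col1=(198,238,211,256),col2=(272,238,288,256),lug=(141,251,152,266),figs=(203,175,325,205),rim=(200,156,330,224)).items():
    p=top(*b); print(nm,p[:,2].max(),np.percentile(p[:,2],[10,50,90]))
for i,(u,v) in enumerate([(213,186),(239,186),(265,188),(289,185),(315.3,184.5)]):
    p=top(int(u)-12,int(v)-12,int(u)+13,int(v)+13); q=p[p[:,2]>.115]; print(i,len(q),(q.max(0)+q.min(0))/2,q.mean(0),q[:,2].max())
for nm,b in dict(c1=(198,238,211,256),c2=(272,238,288,256)).items():
    p=top(*b); q=p[p[:,2]>.12]; print(nm,len(q),(q.max(0)+q.min(0))/2,q.mean(0),q[:,2].max())
p=top(100,190,175,270); q=p[(p[:,2]>.085)]; print('handle',q.mean(0),q.max(0)); d=q[np.argmax(q[:,1])]; print(d)
print("crate floor",np.nanmedian(W[210:260,380:415,2]),"rim",W[230,364:368,2])
E
```

```text
box [[0.5581 0.4342 0.055 ]
 [0.5746 0.3007 0.055 ]
 [0.4399 0.2819 0.055 ]
 [0.4247 0.4159 0.055 ]] [0.4993 0.3582 0.055 ]
lughole [0.4013 0.3457 0.061 ] handlehole [0.4764 0.4557 0.07  ]
tri lug (array([0.4008, 0.3461, 0.0591]), np.float64(0.0006999199805046897))
r 0.09877398616624271 ang -172.72915054316408
r 0.10016134265529608 ang 103.2336297336182
marks top [0.4107 0.0987 0.056 ] [ 0.4107 -0.0968  0.056 ]
marks side [0.4042 0.0933 0.056 ] [ 0.4057 -0.1016  0.056 ]
collars top z.138 [0.4416 0.177  0.138 ] [ 0.4416 -0.0213  0.138 ]
bed rim [array([0.6824, 0.1905, 0.075 ]), array([ 0.6824, -0.1641,  0.075 ]), array([ 0.5101, -0.159 ,  0.075 ]), array([0.5088, 0.1894, 0.075 ])]
figures top .12: [array([0.6014, 0.1566, 0.125 ]), array([0.6014, 0.0868, 0.125 ]), array([0.5959, 0.017 , 0.125 ]), array([ 0.604 , -0.0475,  0.125 ]), array([ 0.6054, -0.1182,  0.125 ])]
crate [[ 0.608  -0.267   0.045 ]
 [ 0.594  -0.4475  0.045 ]
 [ 0.3576 -0.4372  0.045 ]
 [ 0.3673 -0.2552  0.045 ]] [ 0.4817 -0.3517  0.045 ]
handle 0.11428051278862687 [0.0015 0.0621 0.1084]
col1 0.1436270051438375 [0.0448
[... 168 characters left out ...]
03040394934801 [0.0477 0.0526 0.1226]
0 227 [0.5998 0.1571 0.1277] [0.5994 0.1559 0.1262] 0.14003040394934801
1 226 [0.5994 0.0857 0.1271] [0.5977 0.0852 0.1261] 0.13908964739594168
2 225 [0.5943 0.0169 0.1256] [0.5935 0.0163 0.1263] 0.1359849262238358
3 225 [ 0.6026 -0.048   0.1262] [ 0.6022 -0.0479  0.1259] 0.13688414795052242
4 227 [ 0.6051 -0.1208  0.1259] [ 0.605  -0.1195  0.1256] 0.13643058934571878
c1 91 [0.4378 0.1787 0.1336] [0.4389 0.1784 0.1374] 0.1436270051438375
c2 96 [ 0.4377 -0.0201  0.1362] [ 0.4377 -0.02    0.1372] 0.14326022024813695
handle [0.4931 0.3776 0.1018] [0.5204 0.4376 0.1143]
[0.487  0.4376 0.1057]
crate floor 0.007691872721476141 rim [0.0424 0.0386 0.0434 0.0432]
```

```bash
cat >> H.py <<'E'
def rotz(deg):
    c,s=np.cos(np.radians(deg)),np.sin(np.radians(deg)); return np.array([[c,0,-s],[s,0,c],[0,-1,0.]])
E
python3 - <<'E'
from H import *
from plant import env, kinematics, viewer, status
np.set_printoptions(precision=4,suppress=True)
t=load("top0.npz");s=load("side0.npz")
for a,b in zip([(213,186),(239,186),(265,188),(289,185),(315.3,184.5)],[(261.75,147),(263.75,162.5),(265.25,180.75),(270.75,200.25),(275.25,220.75)]):
    X,r=tri([(t,*a),(s,*b)]); print("fig",X,r)
cr=np.array([onz(t,u,v,.045) for u,v in[(364.5,186.5),(425.8,190.8),(428,277.5),(362,273.2)]]); print(cr,cr.mean(0))
hz=np.array([.4993,.3582]); 
for p in(13.2,-166.8):
  for d in(0,40,84):
    a=np.radians(103.2+d); P=[*(hz+.06*np.array([np.cos(a),np.sin(a)])),.072]
    print(p+d,P,kinematics.ik(P,rotz(p+d)))
E
```

```text
fig [0.6023 0.1577 0.1132] 0.0009334277817028445
fig [0.6014 0.087  0.118 ] 0.0012601872107003862
fig [0.5973 0.0168 0.1173] 0.000548401920712324
fig [ 0.6058 -0.0486  0.1121] 2.3265909316002966e-05
fig [ 0.6077 -0.1193  0.1172] 0.0017422818040924658
[[ 0.6109 -0.2714  0.045 ]
 [ 0.5984 -0.4471  0.045 ]
 [ 0.3534 -0.4412  0.045 ]
 [ 0.3654 -0.2566  0.045 ]] [ 0.482  -0.3541  0.045 ]
13.2 [np.float64(0.48559894779336066), np.float64(0.41661473417238964), 0.072] [36.0378 20.5108 87.1966 -0.     72.2926 22.8378]
53.2 [np.float64(0.451256117743076), np.float64(0.39414141591093516), 0.072] [ 36.2328  14.7079  94.2798  -0.      71.0123 -16.9672]
97.2 [np.float64(0.43977311792113133), np.float64(0.3506800059861418), 0.072] [ 33.3466   9.4075 100.3948  -0.      70.1977 -63.8534]
-166.8 [np.float64(0.48559894779336066), np.float64(0.41661473417238964), 0.072] None
-126.80000000000001 [np.float64(0.451256117743076), np.float64(0.39414141591093516), 0.072] None
-82.80000000000001 [np.float64(0.43977311792113133), np.float64(0.3506800059861418), 0.072] [ 33.3466   9.4075 100.3948  -0.      70.1977 116.1466]
```

```bash
python3 - <<'E'
from H import *
from plant import env, kinematics, viewer, status
np.set_printoptions(precision=4,suppress=True)
hz=np.array([.4993,.3582])
def P(a,z,r=.06): a=np.radians(a); return np.array([*(hz+r*np.array([np.cos(a),np.sin(a)])),z])
env.move_linear([.263,-.539,.30]); 
env.move_to(P(103.2,.25),rotz(13.2)); 
print(status.current_tool_pos(),status.current_clock())
env.grip(.05)
print("hit",env.move_linear(P(103.2,.072),feed=.1,max_force=8),status.current_tool_pos())
env.grip(0.0); print(status.current_grip_width(),status.current_force())
a0=103.2
for d in np.linspace(7,84,12):
    env.move_linear(P(a0+d,.072),feed=.06,rot=rotz(13.2+d))
    print(d,np.array(status.current_force()).round(1),np.array(status.current_torque()).round(2))
print(status.current_clock(),status.current_tool_pos())
for n in("top","side"): 
    c=viewer.capture(n); np.savez(f"{n}1.npz",**c)
crop(load("top1.npz"),95,190,180,275,8,"t_iso1.png");crop(load("side1.npz"),175,60,260,150,8,"s_iso1.png")
E
```

```text
[0.4862 0.416  0.2501] 4.1333
hit False [0.486  0.4169 0.0728]
0.019237723716260587 [-2.6502 -0.1287  4.9058]
7.0 [-5.6 -1.9  5.8] [-0.25  0.77 -0.1 ]
14.0 [-6.4 -2.7  7.4] [-0.28  0.93 -0.25]
21.0 [-8.8 -2.9  9. ] [-0.39  1.17 -0.36]
28.0 [-9.9 -5.6  9.9] [-0.48  1.28 -0.41]
35.0 [-11.4  -5.4  11.8] [-0.59  1.44 -0.49]
42.0 [-14.   -6.6  12.8] [-0.79  1.72 -0.62]
49.0 [-15.2  -7.7  15.1] [-0.92  1.92 -0.67]
56.0 [-16.2  -9.1  17.4] [-1.1   2.08 -0.68]
63.0 [-18.1 -11.   18.8] [-1.27  2.26 -0.72]
70.0 [-18.3 -13.3  19.6] [-1.5   2.44 -0.69]
77.0 [-20.4 -14.4  21.8] [-1.78  2.56 -0.71]
84.0 [-20.5 -16.8  23.7] [-2.22  2.73 -0.73]
10.1833 [0.4369 0.3481 0.0724]
```

View pics/t_iso1.png

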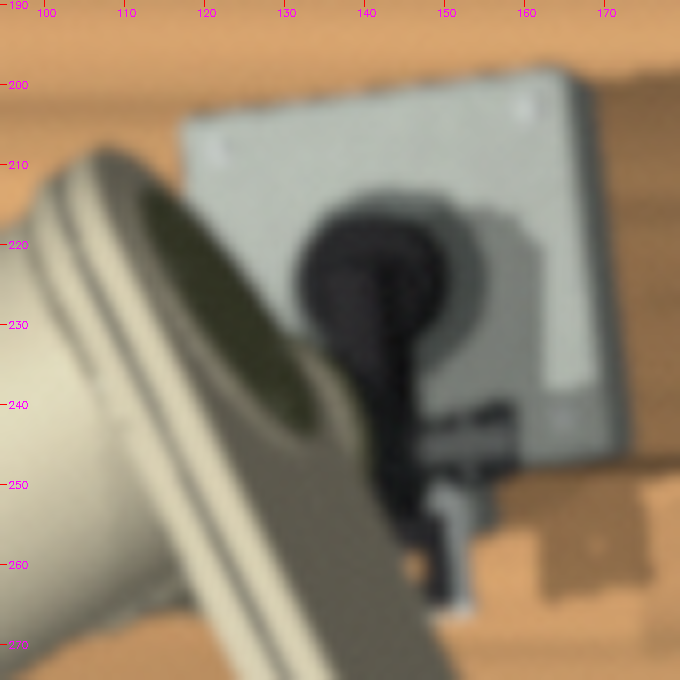

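View pics/s_iso1.png

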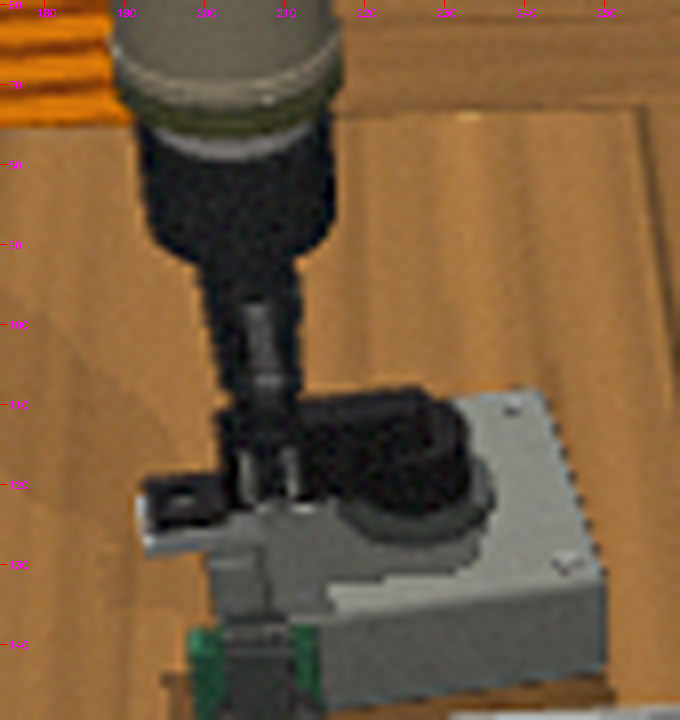

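```bash
python3 - <<'E'
from H import *
from plant import env, kinematics, viewer, status
np.set_printoptions(precision=4,suppress=True)
env.grip(.05); print(status.current_tool_pos(),status.current_force())
p=np.array(status.current_tool_pos()); p[2]=.25; env.move_linear(p)
env.goto_joints(np.array(status.current_qpos())+np.array([50,0,0,0,0,0]))
print(status.current_tool_pos(),status.current_force(),status.current_clock())
for n in("top","side"): 
    c=viewer.capture(n); np.savez(f"{n}2.npz",**c)
crop(load("top2.npz"),95,190,180,275,8,"t_iso2.png");crop(load("side2.npz"),175,90,260,150,8,"s_iso2.png")
E
```

```text
[0.4399 0.3508 0.0719] [-0.1092  0.7751 -0.1332]
[0.015  0.5618 0.2486] [-0.1581 -0.5476  0.2865] 13.75
```

View pics/t_iso2.png

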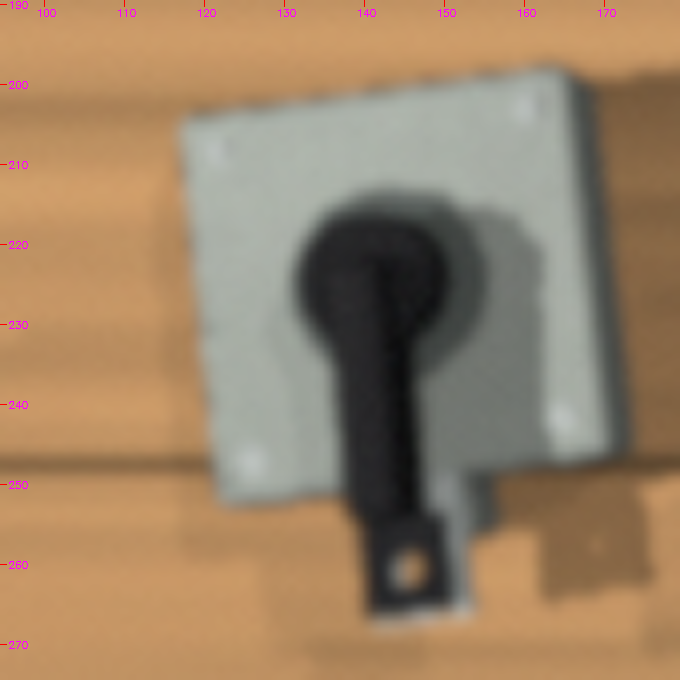

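View pics/s_iso2.png

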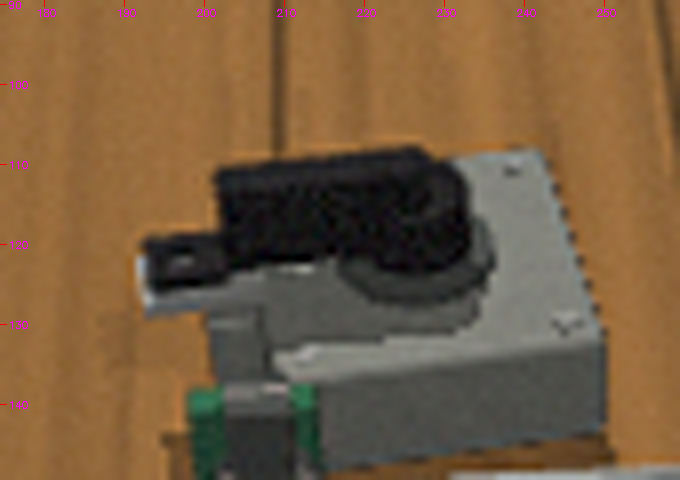

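```bash
python3 - <<'E'
from H import *
a=load("top0.npz");b=load("top2.npz")
crop(a,135,248,160,272,16,"z0.png");crop(b,135,248,160,272,16,"z2.png")
i=np.hstack([cv2.imread("pics/z0.png"),cv2.imread("pics/z2.png")]);cv2.imwrite("pics/z.png",i)
E
```

```text
(no output)
```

View pics/z.png

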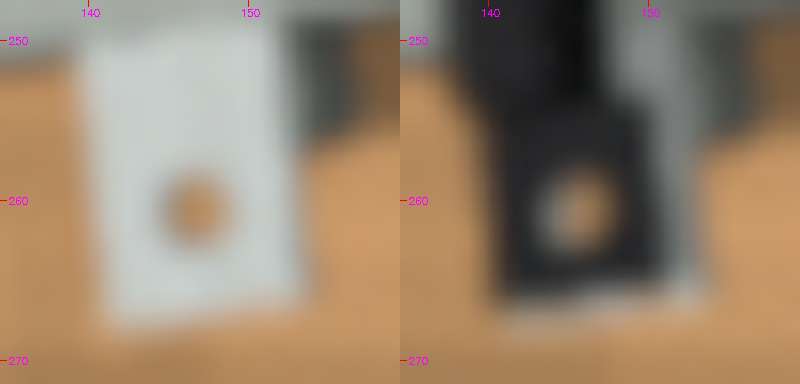

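```bash
python3 - <<'E'
from H import *
t=load("top2.npz")
np.set_printoptions(precision=4,suppress=True)
l=onz(t,146.6,260.6,.0635);h=onz(t,145.4,260.6,.073); print(l,h,h-l)
l=onz(t,146.6,260.6,.061);h=onz(t,145.4,260.6,.070); print(l,h,h-l)
s=load("side2.npz"); print(onz(s,197.5,122,.073))
crop(s,185,112,215,135,16,"z3.png");crop(load("side0.npz"),185,112,215,135,16,"z4.png")
i=np.vstack([cv2.imread("pics/z4.png"),cv2.imread("pics/z3.png")])[:, :];cv2.imwrite("pics/zs.png",cv2.resize(i,None,fx=.8,fy=.8))
E
```

```text
[0.4012 0.3442 0.0635] [0.4015 0.3452 0.073 ] [0.0004 0.0009 0.0095]
[0.4011 0.3449 0.061 ] [0.4014 0.3459 0.07  ] [0.0003 0.0011 0.009 ]
[0.4025 0.3393 0.073 ]
```

View pics/zs.png

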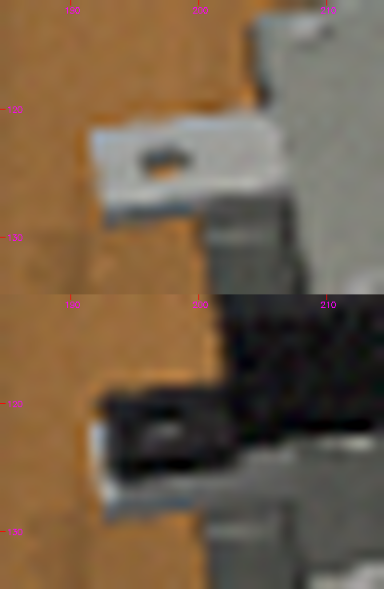

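```bash
python3 - <<'E'
from H import *
t=load("top2.npz")
crop(t,195,235,245,272,16,"zb1.png");crop(t,270,235,315,272,16,"zb2.png")
E
```

```text
(no output)
```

View pics/zb1.png

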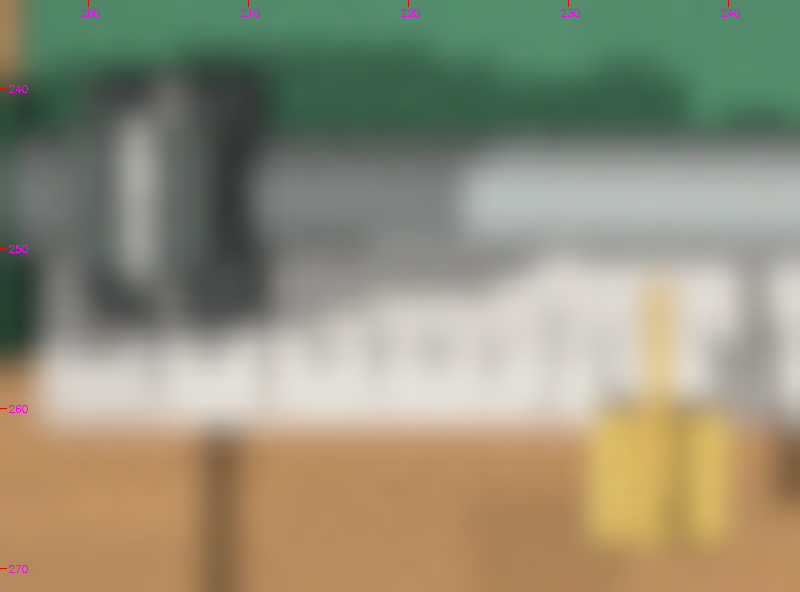

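View pics/zb2.png

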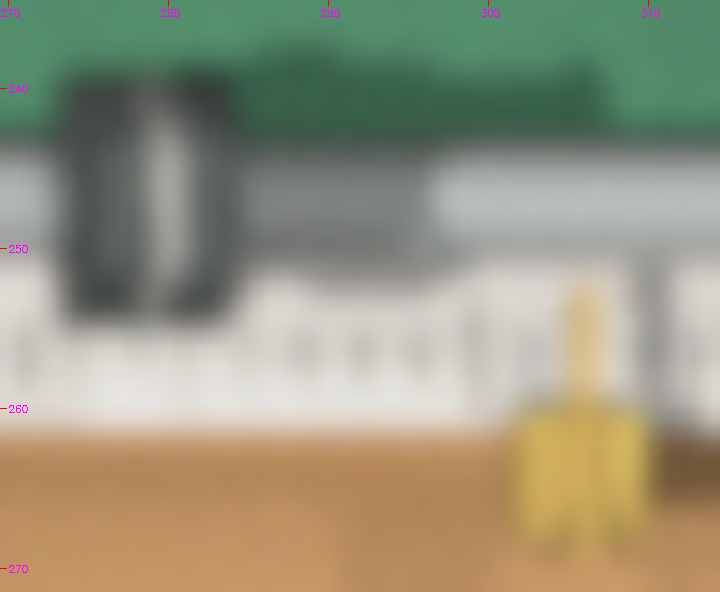

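```bash
python3 - <<'E'
from H import *
from plant import env, kinematics, viewer, status
np.set_printoptions(precision=4,suppress=True)
t=load("top2.npz")
mL=onz(t,235.7,255,.056)[1];mR=onz(t,306.0,255,.056)[1]
cL=onz(t,203.2,246,.138)[1];cR=onz(t,280.0,246,.138)[1]
print("marks",mL,mR,"lug",cL,cR,"ringedge",onz(t,204.9,253,.08)[1],onz(t,279.2,253,.08)[1])
x=.440; R=rotz(90)
for y in(cL,mL,cR,mR): print(kinematics.ik([x,y,.111],R),kinematics.ik([x,y,.111],rotz(-90)))
def yaw(): 
    return R if kinematics.ik([x,cL,.111],R) is not None else rotz(-90)
R=yaw()
env.move_to([x,cL,.25],R)
env.grip(.044)
print(env.move_linear([x,cL,.111],feed=.12,max_force=8),status.current_tool_pos())
env.grip(0); print(status.current_grip_width(),status.current_tool_pos(),status.current_force())
env.move_linear([x,mL,.111],feed=.08); print(status.current_tool_pos(),status.current_force())
env.grip(.044); print(status.current_tool_pos())
env.move_linear([x,mL,.20],feed=.15)
env.move_linear([x,cR,.20],feed=.2)
print(env.move_linear([x,cR,.111],feed=.12,max_force=8))
env.grip(0); print(status.current_grip_width(),status.current_tool_pos(),status.current_force())
env.move_linear([x,mR,.111],feed=.08); print(status.current_tool_pos(),status.current_force())
env.grip(.044); print(status.current_tool_pos())
env.move_linear([x,mR,.25],feed=.15)
env.move_to([.45,-.36,.30],R)
env.move_linear([.30,-.36,.30])
for n in("top","side"): 
    c=viewer.capture(n); np.savez(f"{n}3.npz",**c)
crop(load("top3.npz"),185,140,345,275,5,"t_3.png");crop(load("side3.npz"),180,130,310,275,4,"s_3.png")
print(status.current_clock())
E
```

```text
marks 0.09762185057080335 -0.09883414090562251 lug 0.17909473307674764 -0.02126333874678136 ringedge 0.18102485317450948 -0.022533440002472267
[ 15.9608  -6.8324 112.502   -0.      74.3303 -74.0392] [ 15.9608  -6.8324 112.502   -0.      74.3303 105.9608]
[  5.9865 -10.9399 116.1567  -0.      74.7832 -84.0135] [  5.9865 -10.9399 116.1567  -0.      74.7832  95.9865]
[ -9.4412 -12.7119 117.6701  -0.      75.0418 -99.4412] [ -9.4412 -12.7119 117.6701  -0.      75.0418  80.5588]
[ -19.1789  -10.8944  116.1173   -0.       74.7771 -109.1789] [-19.1789 -10.8944 116.1173  -0.      74.7771  70.8211]
False [0.4407 0.1793 0.1119]
0.0229233854861396 [0.4407 0.1792 0.1121] [-1.2002 -1.7269  5.5934]
[0.4405 0.0974 0.1121] [-3.0297 -1.3043  7.7202]
[0.4399 0.0976 0.1108]
False
0.022875769523087477 [ 0.4409 -0.0215  0.1124] [-1.0668 -0.7703  6.0331]
[ 0.4407 -0.0995  0.1124] [-2.4002 -1.8933  5.4113]
[ 0.44   -0.0987  0.1109]
26.7667
```

View pics/t_3.png

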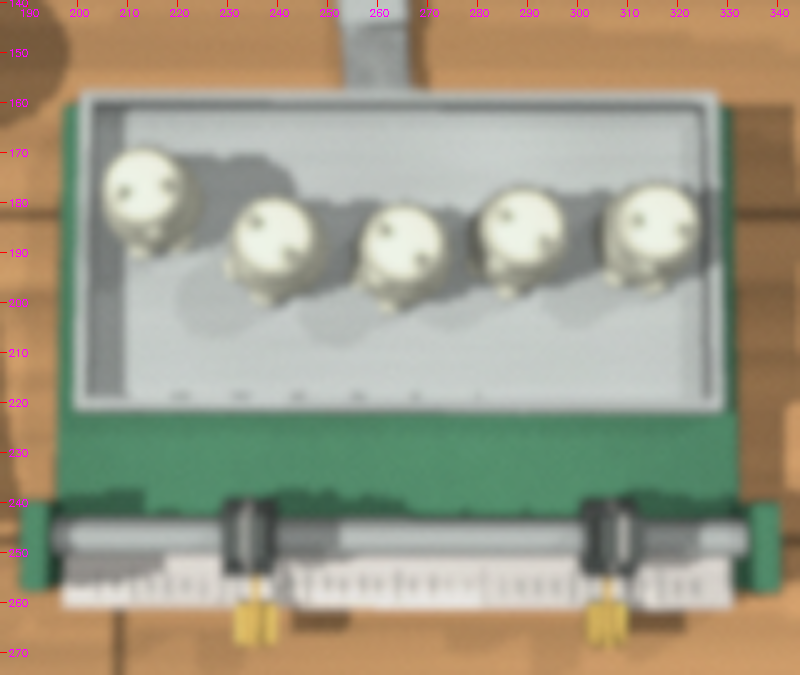

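View pics/s_3.png

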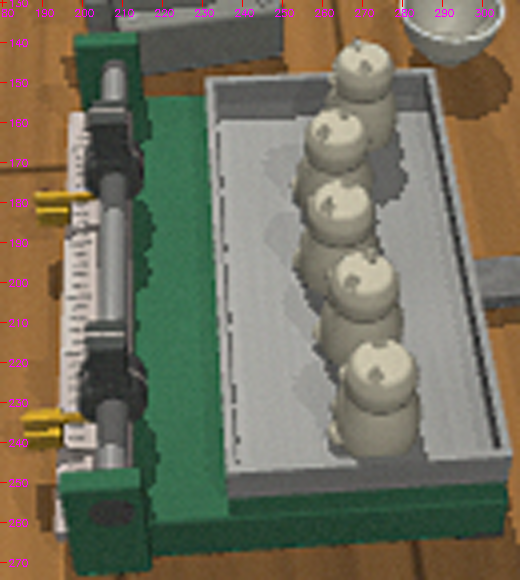

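```bash
python3 - <<'E'
from H import *
t=load("top3.npz");s=load("side3.npz")
crop(t,220,236,250,270,16,"a.png");crop(t,290,236,320,270,16,"b.png");
cv2.imwrite("pics/ab.png",cv2.resize(np.hstack([cv2.imread("pics/a.png"),cv2.imread("pics/b.png")]),None,fx=.8,fy=.8))
crop(s,183,150,223,190,10,"c.png");crop(s,183,205,223,245,10,"d.png")
cv2.imwrite("pics/cd.png",np.hstack([cv2.imread("pics/c.png"),cv2.imread("pics/d.png")]))
E
```

```text
(no output)
```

View pics/ab.png

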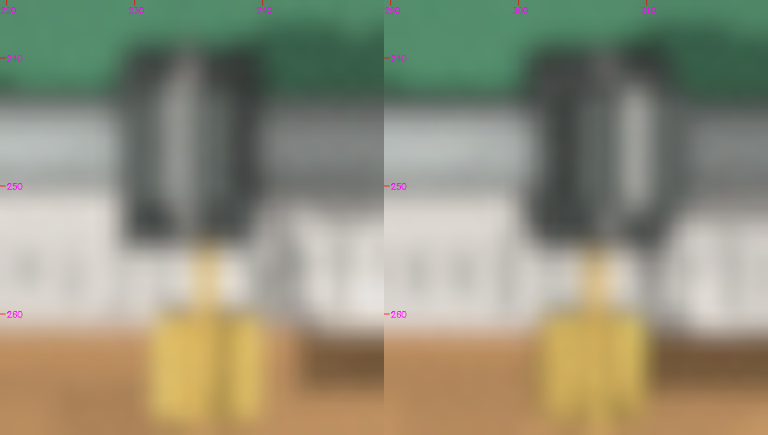

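View pics/cd.png

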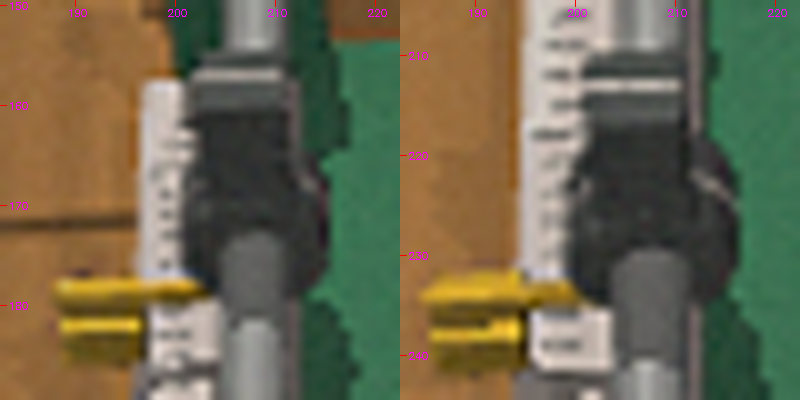

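```bash
python3 - <<'E'
from H import *
np.set_printoptions(precision=4,suppress=True,linewidth=200)
for f in("top2.npz","top3.npz"):
    t=load(f); g=t["image"].astype(float)
    def ycent(rows,u0,u1,z,chan=None):
        p=g[rows[0]:rows[1],u0:u1].sum(2).mean(0) if chan is None else chan[rows[0]:rows[1],u0:u1].mean(0)
        w=np.clip(p-np.median(p)-.25*(p.max()-np.median(p)),0,None); u=(w*np.arange(u0,u1)).sum()/w.sum()
        return u,onz(t,u,np.mean(rows)-.5,z)[1]
    yel=g[:,:,0]-g[:,:,2]
    print(f,"markL",ycent((256,259),230,242,.056,yel),"markR",ycent((256,259),300,312,.056,yel))
    if f=="top2.npz": print(ycent((243,249),200,208,.138),ycent((243,249),275,284,.138))
    else: print(ycent((243,249),230,238,.138),ycent((243,249),305,313,.138))
    if f=="top3.npz":
        print(g[252:256,224:246].sum(2).round(0).astype(int)); print(g[252:256,296:318].sum(2).astype(int))
        for y in(.0975,-.099):
            for X in([.44,y,.138],[.418,y,.08],[.418,y+.015,.08],[.418,y-.015,.08],[.462,y,.08],[.405,y,.056]): print(X,proj(t,X))
s=load("side3.npz")
for m,c in((.0975,.0975),(-.099,-.099)): print(proj(s,[.405,m,.056]),proj(s,[.44,c,.138]))
E
```

```text
top2.npz markL (np.float64(235.71104536489153), np.float64(0.09756427664064883)) markR (np.float64(306.05869659041866), np.float64(-0.09891448989235951))
(np.float64(203.1625059326056), np.float64(0.17921075385227317)) (np.float64(279.98000768935026), np.float64(-0.02122119112868851))
top3.npz markL (np.float64(235.7037037037037), np.float64(0.0975847802454)) markR (np.float64(306.05065757428156), np.float64(-0.09889203561652468))
(np.float64(233.47229791099002), np.float64(0.1001301948363119)) (np.float64(309.1365648050579), np.float64(-0.09730435159274678))
[[638 638 641 641 584 439 285 230 257 329 365 312 254 236 240 285 369 414 448 481 478 455]
 [649 648 651 646 596 444 286 231 239 294 344 306 249 239 253 321 421 457 487 543 559 541]
 [643 641 642 644 597 466 347 311 308 341 367 337 300 308 317 380 465 477 489 556 603 596]
 [635 626 635 642 606 526 473 459 454 469 474 438 425 453 459 467 502 486 473 533 607 610]]
[[620 617 616 580 470 320 233 208 211 226 272 313 333 343 307 275 311 376 424 439 440 441]
 [644 641 632 589 494 356 248 222 216 226 276 328 309 273 257 272 363 469 517 521 508 511]
 [633 635 619 577 520 424 321 278 276 270 297 339 326 281 256 305 427 535 588 586 562 560]
 [612 618 608 570 558 514 447 415 416 394 382 424 433 391 338 378 483 560 602 603 576 574]]
[0.44, 0.0975, 0.138] [234.4746 246.6119]
[0.418, 0.0975, 0.08] [235.3807 254.5876]
[0.418, 0.1125, 0.08] [229.903  254.5892]
[0.418, 0.0825, 0.08] [240.8582 254.5861]
[0.462, 0.0975, 0.08] [235.4594 238.4297]
[0.405, 0.0975, 0.056] [235.7241 259.0821]
[0.44, -0.099, 0.138] [309.8039 246.5911]
[0.418, -0.099, 0.08] [307.1319 254.5672]
[0.418, -0.084, 0.08] [301.6551 254.5687]
[0.418, -0.114, 0.08] [312.6086 254.5656]
[0.462, -0.099, 0.08] [306.8849 238.4105]
[0.405, -0.099, 0.056] [306.1202 259.0617]
[197.2971 177.9443] [206.8131 157.511 ]
[195.767  232.8788] [206.5452 213.1377]
```

```bash
python3 - <<'E'
from H import *
from plant import env, kinematics, viewer, status
np.set_printoptions(precision=4,suppress=True)
x=.440;R=rotz(90)
ty=lambda: status.current_tool_pos()[1]
for y,tgt in((-.0993,-.1014),(.0975,.0948)):
    env.move_to([x,y,.25],R)
    env.move_linear([x,y,.111],feed=.12,max_force=8)
    env.grip(0); print("gripped",status.current_tool_pos())
    cmd=tgt
    for k in range(3):
        env.move_linear([x,cmd,.111],feed=.03); env.pause(.2); e=tgt-ty(); print(ty())
        if abs(e)<.0003: break
        cmd+=e
    env.grip(.044); env.move_linear([x,cmd,.25],feed=.2)
env.move_to([.45,-.36,.30],R)
env.move_linear([.30,-.36,.30])
for n in("top","side"): 
    c=viewer.capture(n); np.savez(f"{n}4.npz",**c)
t=load("top4.npz");s=load("side4.npz"); g=t["image"].astype(float)
def ycent(rows,u0,u1,z):
    p=g[rows[0]:rows[1],u0:u1].sum(2).mean(0); w=np.clip(p-np.median(p)-.25*(p.max()-np.median(p)),0,None); u=(w*np.arange(u0,u1)).sum()/w.sum()
    return u,onz(t,u,np.mean(rows)-.5,z)[1]
print(ycent((243,249),230,239,.138),ycent((243,249),306,314,.138),"marks .0976 -.0989")
crop(t,220,236,250,270,16,"a.png");crop(t,290,236,320,270,16,"b.png");
cv2.imwrite("pics/ab4.png",cv2.resize(np.hstack([cv2.imread("pics/a.png"),cv2.imread("pics/b.png")]),None,fx=.8,fy=.8))
crop(s,183,150,223,190,10,"c.png");crop(s,183,205,223,245,10,"d.png")
cv2.imwrite("pics/cd4.png",np.hstack([cv2.imread("pics/c.png"),cv2.imread("pics/d.png")]))
gs=s["image"].astype(int).sum(2); gs3=load("side3.npz")["image"].astype(int).sum(2)
yy=s["image"].astype(int); yy=yy[:,:,0]-yy[:,:,2]
for a in(gs3,gs): print(a[152:164,203:209].mean(1),a[208:220,203:209].mean(1))
print(yy[174:190,189:196].mean(1),yy[229:242,188:195].mean(1))
crop(t,185,140,345,275,5,"t_4.png"); print(status.current_clock())
E
```

```text
gripped [ 0.4406 -0.0995  0.112 ]
-0.10150896223678621
gripped [0.4406 0.0976 0.112 ]
0.09499133151035836
(np.float64(234.33805309734515), np.float64(0.09787130384110403)) (np.float64(309.8836935166994), np.float64(-0.0992540192298785)) marks .0976 -.0989
[303.3333 304.8333 310.6667 252.3333 219.     455.5    255.5    245.3333
 232.8333 134.3333 136.1667 143.8333] [456.8333 479.8333 274.1667 231.6667 211.5    543.3333 263.8333 234.8333
 260.5    193.3333 140.5    142.3333]
[304.     301.5    308.     248.5    240.3333 238.8333 448.5    255.6667
 261.5    187.8333 138.8333 142.3333] [453.8333 470.6667 350.3333 235.6667 228.1667 290.3333 441.6667 250.1667
 241.3333 256.3333 160.8333 138.3333]
[ 87.5714  88.1429  81.7143  78.4286 162.8571 121.1429  73.2857  74.2857
 166.7143  81.5714  74.7143  78.1429  76.2857  87.2857  86.5714  86.8571] [ 85.7143  85.5714  77.1429 131.8571 165.8571 162.4286  79.4286  72.7143
 114.4286 167.7143  82.4286  75.5714  77.    ]
38.1583
```

View pics/ab4.png

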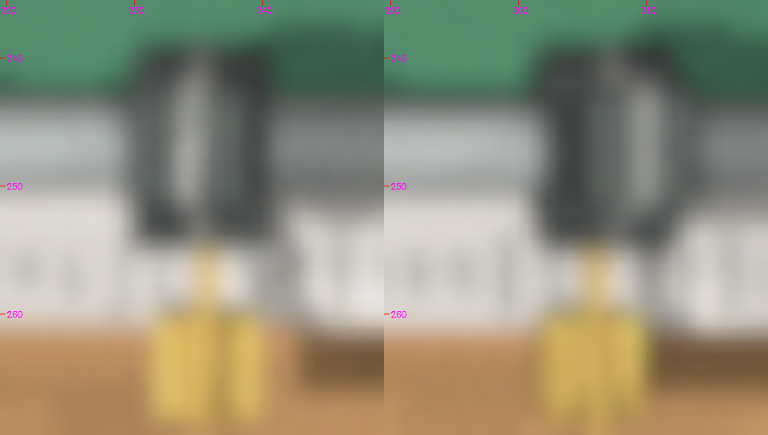

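View pics/cd4.png

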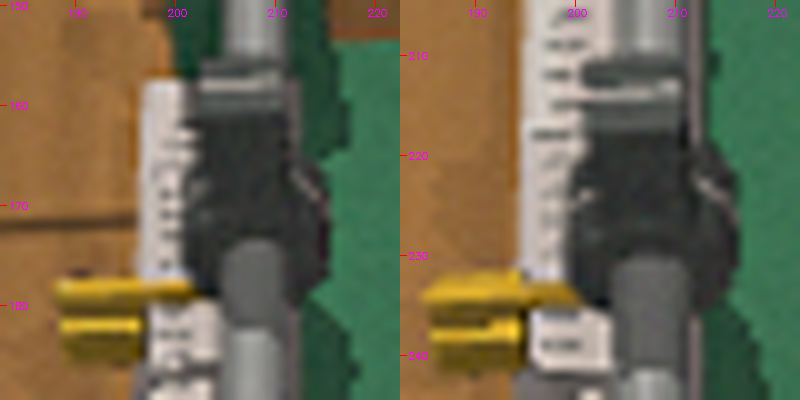

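View pics/t_4.png

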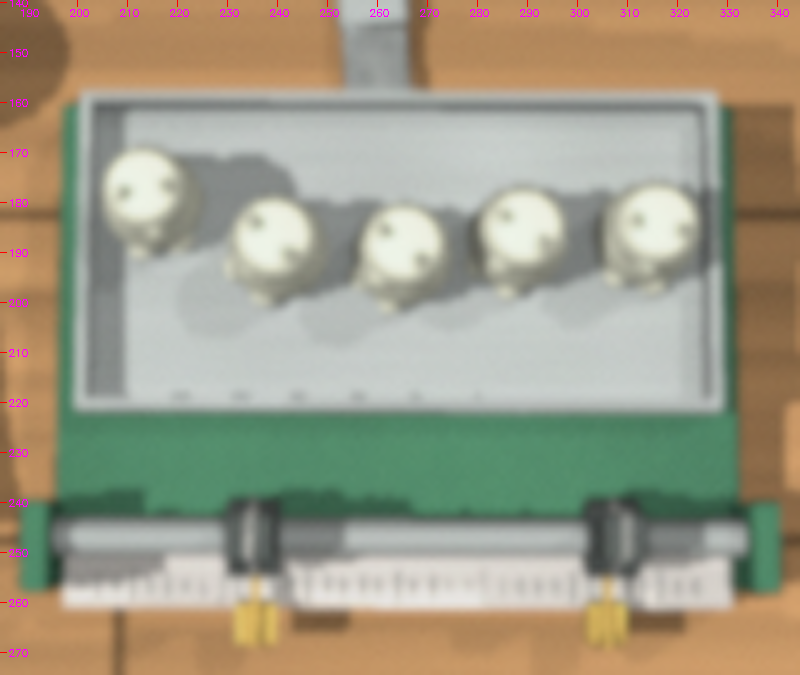

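```bash
cat >> H.py <<'E'
def figs(c,xr=(.505,.70),yr=(-.18,.2),zr=(.112,.15)):
    W=cloud(c); m=((W[...,2]>zr[0])&(W[...,2]<zr[1])&(W[...,0]>xr[0])&(W[...,0]<xr[1])&(W[...,1]>yr[0])&(W[...,1]<yr[1])).astype(np.uint8)
    n,l,st,ce=cv2.connectedComponentsWithStats(m); out=[]
    for i in range(1,n):
        if st[i,4]<60: continue
        p=W[l==i]; q=(np.percentile(p,2,0)+np.percentile(p,98,0))/2
        out.append((q[0],q[1],p[:,2].max(),st[i,4],*ce[i]))
    return sorted(out,key=lambda o:o[1])
CR=np.array([.482,-.3555]); CY=np.radians(-2.7)
def slot(a,b): return CR+np.array([[np.cos(CY),-np.sin(CY)],[np.sin(CY),np.cos(CY)]])@[a,b]
SL=[(.075,-.04),(-.075,-.04),(.075,.04),(-.075,.04),(0,0)]
def pickplace(env,status,X,Y,sl):
    R0=rotz(0);R1=rotz(-2.7)
    env.move_to([X,Y,.22],R0); env.grip(.072)
    hit=env.move_linear([X,Y,.090],feed=.12,max_force=10)
    if hit: print("HIT",status.current_tool_pos()); return False
    env.grip(0); w=status.current_grip_width(); p=np.array(status.current_tool_pos()); print("w",round(w,4),p.round(4))
    if w<.035: return False
    off=p[2]-.051
    env.move_linear([X,Y,.24],feed=.2); print("lifted w",round(status.current_grip_width(),4))
    a,b=slot(*sl); env.move_to([a,b,.24],R1)
    env.move_linear([a,b,.075],feed=.15)
    h=env.move_linear([a,b,.008+off-.001],feed=.04,max_force=5); print("place",h,np.array(status.current_tool_pos()).round(4),np.array(status.current_force()).round(1))
    env.grip(.060); env.pause(.1); env.move_linear([a,b,.24],feed=.15)
    return True
E
python3 - <<'E'
from H import *
from plant import env, kinematics, viewer, status
c=viewer.capture("top")
F=figs(c)
for f in F: print(np.round(f,4))
f=F[0]; print(pickplace(env,status,f[0]+.0015,f[1]-.002,SL[0]))
for n in("top","side"): 
    c=viewer.capture(n); np.savez(f"{n}5.npz",**c); cv2.imwrite(f"pics/{n}5.png",c["image"][:,:,::-1])
for f in figs(load("top5.npz")): print(np.round(f,4))
print(status.current_clock())
E
```

```text
[ 6.049000e-01 -1.202000e-01  1.366000e-01  2.330000e+02  3.157725e+02
  1.848541e+02]
[ 6.032000e-01 -4.900000e-02  1.379000e-01  2.270000e+02  2.889956e+02
  1.855771e+02]
[5.947000e-01 1.560000e-02 1.378000e-01 2.300000e+02 2.651565e+02
 1.889652e+02]
[5.981000e-01 8.550000e-02 1.367000e-01 2.350000e+02 2.395404e+02
 1.874298e+02]
[6.241000e-01 1.557000e-01 1.378000e-01 2.310000e+02 2.136061e+02
 1.777013e+02]
w 0.0449 [ 0.6073 -0.1225  0.0913]
lifted w 0.0448
place True [ 0.5545 -0.3985  0.0482] [-0.2 -0.3  5.4]
True
[ 6.031000e-01 -4.860000e-02  1.371000e-01  2.320000e+02  2.890690e+02
  1.856595e+02]
[5.948000e-01 1.560000e-02 1.392000e-01 2.290000e+02 2.652445e+02
 1.889476e+02]
[5.981000e-01 8.550000e-02 1.389000e-01 2.350000e+02 2.395319e+02
 1.874596e+02]
[6.245000e-01 1.558000e-01 1.375000e-01 2.280000e+02 2.136272e+02
 1.776491e+02]
47.95
```

```bash
python3 -c "
import cv2,numpy as np
a=cv2.imread('pics/top5.png');b=cv2.imread('pics/side5.png');cv2.imwrite('pics/ts5.png',np.vstack([a[100:300],b[90:]]))"
```

```text
(no output)
```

View pics/ts5.png

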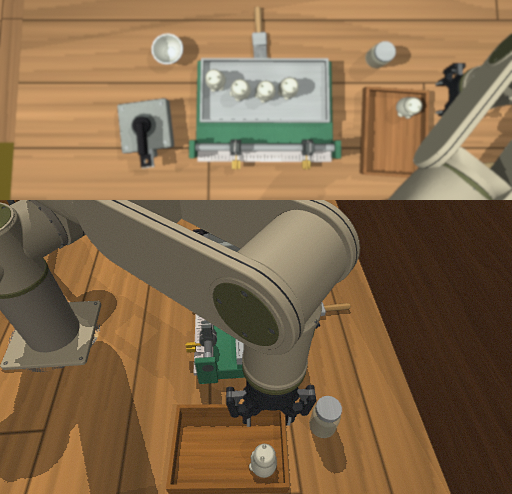

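```bash
python3 - <<'E'
from H import *
from plant import env, kinematics, viewer, status
for k in range(1,5):
    F=figs(viewer.capture("top"))
    print(k,[np.round(f[:4],3).tolist() for f in F])
    if len(F)!=5-k: print("count?"); break
    f=F[0]
    if not pickplace(env,status,f[0]+.0015,f[1]-.002,SL[k]): break
env.move_to([.42,.05,.32],rotz(0)); env.move_linear([.36,.25,.32])
for n in("top","side"): 
    c=viewer.capture(n); np.savez(f"{n}6.npz",**c); cv2.imwrite(f"pics/{n}6.png",c["image"][:,:,::-1])
print(status.current_clock())
a=cv2.imread('pics/top6.png');b=cv2.imread('pics/side6.png');cv2.imwrite('pics/ts6.png',np.vstack([a[100:300],b[60:]]))
for f in figs(load("top6.npz"),(.33,.63),(-.47,-.23),(.066,.12)): 
    d=np.array(f[:2])-[.482,-.353]; print(np.round(f[:4],3),(np.array([[np.cos(CY),np.sin(CY)],[-np.sin(CY),np.cos(CY)]])@d).round(3))
E
```

```text
1 [[0.603, -0.048, 0.138, 229.0], [0.595, 0.016, 0.139, 231.0], [0.598, 0.085, 0.136, 232.0], [0.624, 0.156, 0.139, 229.0]]
w 0.0448 [ 0.6053 -0.0506  0.0912]
lifted w 0.0448
place True [ 0.4047 -0.3914  0.0482] [-1.1  0.7  5.3]
2 [[0.594, 0.016, 0.137, 232.0], [0.598, 0.086, 0.138, 234.0], [0.624, 0.156, 0.137, 230.0]]
w 0.0449 [0.5963 0.0135 0.0912]
lifted w 0.0449
place True [ 0.5582 -0.3187  0.0482] [-0.7  0.3  4.6]
3 [[0.598, 0.086, 0.139, 233.0], [0.624, 0.156, 0.136, 230.0]]
w 0.0451 [0.6004 0.0835 0.0912]
lifted w 0.0452
place True [ 0.4084 -0.3116  0.0482] [-1.8  0.4  6.4]
4 [[0.625, 0.156, 0.139, 227.0]]
w 0.0444 [0.6272 0.1539 0.0913]
lifted w 0.045
place True [ 0.4815 -0.3551  0.0483] [-0.6  0.2  6.1]
89.8667
[ 0.349 -0.463  0.079 74.   ] [-0.127 -0.116]
[ 5.53e-01 -3.94e-01  9.80e-02  2.28e+02] [ 0.073 -0.038]
[ 4.04e-01 -3.87e-01  9.60e-02  2.42e+02] [-0.076 -0.038]
[ 4.80e-01 -3.50e-01  9.50e-02  2.35e+02] [-0.003  0.003]
[ 5.56e-01 -3.14e-01  9.50e-02  2.30e+02] [0.072 0.043]
[ 4.07e-01 -3.07e-01  9.40e-02  2.38e+02] [-0.077  0.042]
```

View pics/ts6.png

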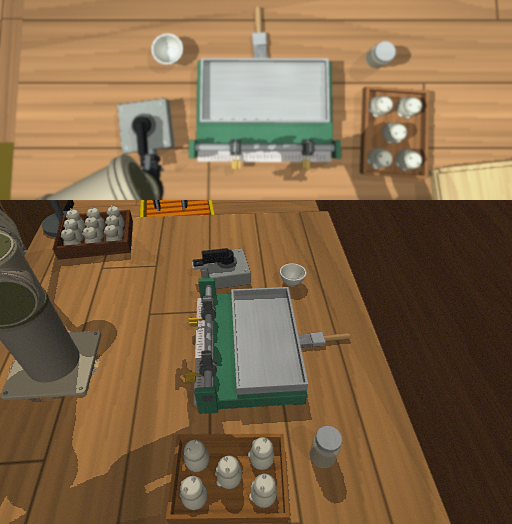

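```bash
python3 - <<'E'
from H import *
from plant import env, kinematics, viewer, status
env.goto_joints(np.array(status.current_qpos())+np.array([55,0,0,0,0,0])); env.pause(.5)
print(status.current_tool_pos(),status.current_clock())
for n in("top","side"): 
    c=viewer.capture(n); np.savez(f"{n}7.npz",**c)
t=load("top7.npz");s=load("side7.npz")
for z in(2,4):
    o=load(f"top{z}.npz")["image"].astype(int); d=np.abs(o-t["image"].astype(int)).sum(2)
    print(z,"iso",d[195:270,100:175].max(),"collars",d[238:262,222:248].max(),d[238:262,296:320].max())
crop(t,135,248,160,272,14,"e.png");crop(t,220,236,250,270,12,"a.png");crop(t,290,236,320,270,12,"b.png")
I=[cv2.resize(cv2.imread(f"pics/{k}.png"),(260,280)) for k in "eab"]; cv2.imwrite("pics/fin.png",np.hstack(I))
E
```

```text
[0.00244604 0.43818962 0.32002776] 91.8667
2 iso 16 collars 418 412
4 iso 16 collars 13 12
```

View pics/fin.png

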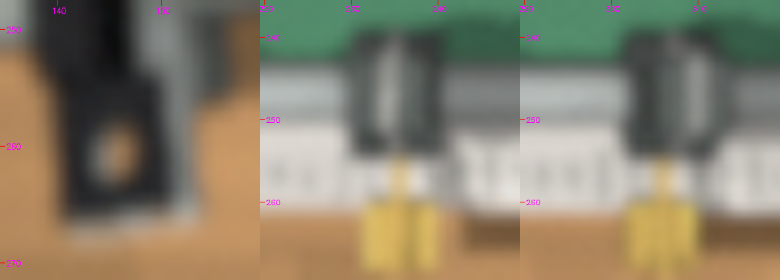

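```bash
python3 -c "
from plant import env,status
env.job_done(); print(status.current_clock())"
```

```text
the job is handed in; nothing more can be done
the job is handed in; nothing more can be done
```

I handed the job in at about 92 s on the robot's clock. The isolator is off, both collars are on their marks, and all five cat figures stand in the crate. No verdict came back, so these are my own camera checks.

- **Isolator:** I turned it off first, before touching any figure or collar. The top view puts the two padlock holes about 1 mm apart, and the side view agrees. A picture just before hand-in showed it unchanged.
- **Collars:** My first setting was about 2–3 mm off because the camera and robot frames disagreed along y, so I re-set both.
  - **Left:** the top view now shows it 0.3 mm from its pointer, and the side view about 0.
  - **Right:** the two views disagree slightly, at 0.35 mm and 1.1 mm. Both are inside the 4 mm limit.
- **Figures:** The leftmost one had been knocked about 25 mm aside during the run, so I located each figure again before picking it up. All five stand upright in the crate, with centres within about ±77 mm and ±43 mm of the crate's middle, against limits of ±95 mm and ±60 mm.
- **Jar, bowl and brush:** I did not touch them, and they look unmoved in the pictures. I judged that by eye and did not measure it.

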